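# Hold the set-collar on the spindle flat

### The arm

A 6-joint arm with a two-finger parallel gripper is mounted at the origin on the work surface. World frame = base frame: x ahead of the robot, y to its left, z up, the work surface at z = 0. Lengths are in mm, angles in rad, forces in N, time in s.
With the tool pointing down it reaches from about 425 to 950 mm from the base axis. Payload 3.5 kg.
Tool frame: the origin (TCP) lies at the very end of the fingers, on their centre line; the grasp point (between the pads) lies 19 mm behind it; z points along the fingers, y is the line along which they close (so a half turn about z gives the same grasp; the last joint's range is limited). The gripper opens to 85 mm and grips with 20 to 120 N. Pads are 22 mm wide; open, the fingers measure 114 mm over their backs; the gripper's body (76 mm by 85 mm) begins 54 mm behind the grasp point. The pads swing forward as they close: fully open they stand 13 mm farther back than shut.
Start: joints at [1.142, 0.286, 1.577, -0, 1.279, -0.15], TCP at [185.725, 648.932, 231.325] pointing down, gripper open.
Joint ranges: [-2.77, 2.77], [-0.9, 2.22], [0.21, 2.48], [-1.53, 4.67], [0.24, 2.81], [-2.84, 2.84]. Speed limits (rad/s): [2.79, 2.79, 3.14, 3.14, 3.14, 3.14].

### API

Orientations are given as a 3x3 rotation matrix whose columns are the frame's x, y, z axes.
In Python, from workcell import manip gives the robot as it stands.
- The arm moves only by the tool carry_out, never from a script. Its argument "deltas" is one flat list of numbers, 7 for each row, row after row: the turn, a rotation vector about the tool's x, y, z in rad, then the shift along the tool's x, y, z in cm, then the finger opening in cm, from 0 to 8.54. In form: [rx, ry, rz, dx, dy, dz, grip, rx, ry, rz, dx, dy, dz, grip, ...]. A call has 1 to 5 rows; each row shifts and turns the commanded pose from where the row before left it, along the tool's axes as they then stand; what a row does not reach is not made up. A row lasts 1/10 s, in which the tool goes at most 50 mm and 8.59 degrees, less where a joint would pass 70% of its speed; a pose out of reach is approached as far as the arm can. A call is refused whole if a number of a shift passes 5 or a number of a turn 0.15, either way. A call with a gripper value outside its range is refused whole. The fingers move at their own pace and stop on an object; "squeeze" is the grip in N (left out, the last holds). Time passes only in rows, so rows that do not move let the fingers close. It gives the time, the measured TCP pose, the force, the opening and the grip force at its end, in the units of the state.
- manip.sense(): the state, without advancing time (a new reading comes with each control period).
- manip.camera(name): name is "scene" or "side" or "wrist"; returns a dict with "color" (420x560x3 uint8, red, green, blue), "range_z" (420x560 float32, mm along the optical axis (not along the pixel's ray), 0 where there is no reading), "camera_matrix" (3x3 intrinsics, pixels), "extrinsics" (4x4, takes a point from world to camera coordinates); the wrist camera has in their place "hand_eye" (4x4, takes a point from camera to tool coordinates, whose origin is the TCP and whose axes are the flange's). Camera axes: x right, y up, looking along -z (the intrinsics and any distortion apply to the point x, -y, -z); pixel columns grow to the right and rows downward; lengths in mm; the calibration is good to about 2 mm. A picture is of the moment at which its call begins: read the wrist's pose just before it.
- manip.hand_in(): hands the job in; it is judged then, once.
The state is a dict: "time": time; "joint_positions": joint angles; "joint_vel": joint speeds; "effort": joint torques, N m; "tool_pos": TCP position; "tcp_rot": TCP orientation; "ft_force": force on the tool from outside, world axes, zero at the start; "ft_torque": the same for the moment, N m; "opening": finger opening in mm; "gripper_force": force on a finger pad.
Only numpy, scipy, OpenCV 4.12 (cv2) and the standard library are available. Lean on these libraries where they do the work, as an engineer would, in place of code of your own. Each camera call takes 0.05 s, during which the arm holds its last target. There are 200 camera calls.

### The job

Blow the grit off the turntable spindle by squeezing the clamped air gun's trigger all the way in and letting it spring fully back. Then grip the bare spindle in the fingers, feel for its flat and turn it until the flat faces squarely along the small rib on the drive housing. Finally fetch the set-collar from its block, lower it over the spindle with its screw pointing the same way as the flat, and finish while still holding the collar level about halfway up the flat, clear of the shoulder below, with the screw's nose pressed against the flat; do not let go, and do not shift the other things on the bench.

Things in the scene. Friction and masses are not known exactly. Their poses are not given: they have to be found in the camera images.
- drive: White turntable drive housing, fixed, 110 x 110 mm, 36 mm high (40 mm at the bearing ring, 52 mm wide, round the spindle); origin at the centre of its underside. The vertical spindle's axis runs through this origin. Its +x axis points along the rib, z up.
- rib (a point): Middle of the upper face of a small aluminium rib on the housing, 26 mm long (radially), 7 mm wide, 5 mm high; it lies 40 mm from the spindle axis, in the direction the flat must finally face. The spindle turns stiffly (0.12 N m of friction, no spring) and stays where left; its stops let the flat stand from 0.6 rad clockwise to 2.2 rad counter-clockwise (from above) of the rib.
- shaft: D-shaped top end of the steel spindle: 24 mm diameter, one flat along its 45 mm length, 8 mm from the axis (20 mm across the flat, 24 mm elsewhere). Origin on the axis at the foot of the flat, 70 mm above the bench, where a round 24 mm shoulder begins below; shaft top 115 mm above the bench, 3 mm chamfer. +x points out through the flat, z up. Turns about z.
- gun: Air blow-off gun clamped on its side, fixed; origin on the bench under its barrel (24 mm thick, along x, 100 mm high; nozzle to +x, aimed at the spindle). Grip sticks out along -y: x = -41 to -19 mm, z = 87 to 113 mm, y = -8 to -108 mm. Free below, but for a 12 mm high foot near the barrel.
- gun_squeeze (a point): Point on the gun at x = -19, y = -62, z = 100 mm of the gun's frame: on the grip's front face (towards the trigger), level with the trigger's pressing point. Axes as the gun's.
- trigger_pad (a point): Pressing point on the trigger's outer (gun +x) face, 50 mm from its hinge; moves with it. The trigger is a black upright-edged bar 8 mm thick in x, 20 mm high, 80 mm long, alongside the grip with a 14 mm gap: both together measure 44 mm across at rest, about 32 mm squeezed home, along the gun's x axis.
- trigger (a joint): Trigger angle, rad: 0 released, 0.24 squeezed home against its stop (the bar moves 12 mm towards the grip at the pressing point). Springs back; about 12 N at the pressing point squeezes it home.
- block: Fixed plywood block 60 (x) x 32 (y) x 30 mm high on which the set-collar lies at the start; origin at the centre of its underside.
- collar: Loose aluminium set-collar: square block 44 (x) x 40 (y) x 20 mm high, about 100 g, vertical 27.5 mm bore; origin at the centre of its underside, on the bore axis. Set-screw along +x at 10 mm height: 16 mm thumb head reaching x = 44 mm, nose 6 mm wide in the bore, so it passes the D-shaft only with nose at flat. Plain +y and -y faces for gripping (40 mm); they overhang the block at the start.
- nose (a point): Tip of the set-screw's nose in the collar's bore, 9.5 mm from the bore's axis along the collar's +x, 10 mm above the collar's underside. Axes as the collar's.
- wash_bottle: White plastic bottle, 60 mm in diameter, 140 mm high, a bystander; origin at the centre of its underside.
- specimen_pot: White open pot, 64 mm across, 45 mm high, a bystander; origin at the centre of its underside.
- slide_box: Dark flat box 77 x 112 x 32 mm, a bystander; origin at the centre of its underside.
Not all that is in view belongs to the job. What is meant by the collar is not orange, red or yellow, and is the larger of those in its own colour.

How it is judged:
By the outcome, as a careful person would: the job done as asked, in the order asked, and still so for the second after the job is handed in, while the arm keeps its last pose, push and grip.
It also fails if it takes over 58 s, if anything falls off the work surface, if the arm or the gripper's body presses on something with over 40 N, if the wrist force passes 120 N, or if a joint passes its speed limit or range.

## Working session

There is one attempt and no reset: what is moved stays moved. The work goes in short steps, Python scripts to look and compute and a tool call to move; the robot and the scene stay as the last step left them, time stands still between calls to the robot, and variables do not carry over. Pictures are saved under pics/ and viewed, at most 10 in all, crops included, and the job is handed in when it is done.

Besides the shell and the picture viewer there is one more tool, called as name(argument=value, ...) on one line, values as JSON. carry_out: Moves the arm, as the interface text tells. Its arguments: {"type":"object","properties":{"deltas":{"type":"array"},"squeeze":{"type":"number"}},"required":["deltas"]}

```bash
ls; mkdir -p pics; cat > h.py <<'E'
import numpy as np, cv2
from workcell import manip
def grab(n):
    s=manip.sense(); c=manip.camera(n)
    if n=='wrist':
        T=np.eye(4);T[:3,:3]=np.array(s['tcp_rot']);T[:3,3]=s['tool_pos']
        c['c2w']=T@np.array(c['hand_eye'])
    else: c['c2w']=np.linalg.inv(np.array(c['extrinsics']))
    return c
def pts(c):  # world points of every pixel
    K=np.array(c['camera_matrix']);z=c['range_z'];v,u=np.mgrid[:z.shape[0],:z.shape[1]]
    p=np.stack([(u-K[0,2])/K[0,0]*z,-(v-K[1,2])/K[1,1]*z,-z],-1)
    w=p@c['c2w'][:3,:3].T+c['c2w'][:3,3]; w[z<=0]=np.nan; return w
def ray(c,u,v,h): # intersect plane z=h
    K=np.array(c['camera_matrix']);d=c['c2w'][:3,:3]@np.array([(u-K[0,2])/K[0,0],-(v-K[1,2])/K[1,1],-1]);o=c['c2w'][:3,3]
    return o+d*(h-o[2])/d[2]
def save(c,n,s=1,crop=None):
    im=c['color'][...,::-1]
    if crop: im=im[crop[1]:crop[3],crop[0]:crop[2]]
    cv2.imwrite(f'pics/{n}.png',cv2.resize(im,None,fx=s,fy=s,interpolation=cv2.INTER_CUBIC))
def proj(c,p):
    K=np.array(c['camera_matrix']);q=np.linalg.inv(c['c2w'])@np.r_[p,1];return K[0,0]*q[0]/-q[2]+K[0,2],-K[1,1]*q[1]/-q[2]+K[1,2]
E
python3 - <<'E'
from h import *
import pickle
for n in('scene','side'):
    c=grab(n);save(c,n,1.4);pickle.dump(c,open(n+'.pkl','wb'));print(n,c['c2w'].round(2),c['camera_matrix'],c.keys())
print(manip.sense())
E
```

```text
pics
scene [[ 8.70000e-01 -2.50000e-01  4.10000e-01  1.02884e+03]
 [ 4.80000e-01  4.60000e-01 -7.50000e-01 -7.35410e+02]
 [ 0.00000e+00  8.50000e-01  5.20000e-01  6.17020e+02]
 [ 0.00000e+00  0.00000e+00  0.00000e+00  1.00000e+00]] [[446.24423016   0.         280.47902665]
 [  0.         446.24423016 210.65372601]
 [  0.           0.           1.        ]] dict_keys(['color', 'range_z', 'camera_matrix', 'extrinsics', 'c2w'])
side [[ 8.4000e-01  3.2000e-01 -4.3000e-01  2.2174e+02]
 [-5.3000e-01  5.3000e-01 -6.6000e-01 -6.0652e+02]
 [ 1.0000e-02  7.8000e-01  6.2000e-01  6.8498e+02]
 [ 0.0000e+00  0.0000e+00  0.0000e+00  1.0000e+00]] [[430.86993665   0.         272.75471224]
 [  0.         430.86993665 213.49371936]
 [  0.           0.           1.        ]] dict_keys(['color', 'range_z', 'camera_matrix', 'extrinsics', 'c2w'])
{'time': 0.1, 'joint_positions': array([ 1.14200537e+00,  2.87119984e-01,  1.57807338e+00, -3.25659364e-06,
        1.27858990e+00, -1.50003248e-01]), 'joint_vel': array([ 0.00219283, -0.00145888, -0.00356296,  0.00026008,  0.00065981,
        0.00099338]), 'effort': array([-2.80450922e-04, -4.07299232e+01, -2.93700349e+01, -1.92220573e-04,
        3.45133791e-03, -1.06708038e-05]), 'tool_pos': array([185.47162085, 648.38479636, 230.03372325]), 'tcp_rot': array([[-9.61389868e-01,  2.75188477e-01, -9.07955669e-04],
       [ 2.75189783e-01,  9.61387856e-01, -1.99358575e-03],
       [ 3.24285727e-04, -2.16647327e-03, -9.99997601e-01]]), 'ft_force': array([ 0.79735842, -0.13206758,  0.92435416]), 'ft_torque': array([-0.02000954,  0.0028945 , -0.02404905]), 'gripper_force': 0.0, 'opening': 85.09536986383559}
```

View pics/scene.png

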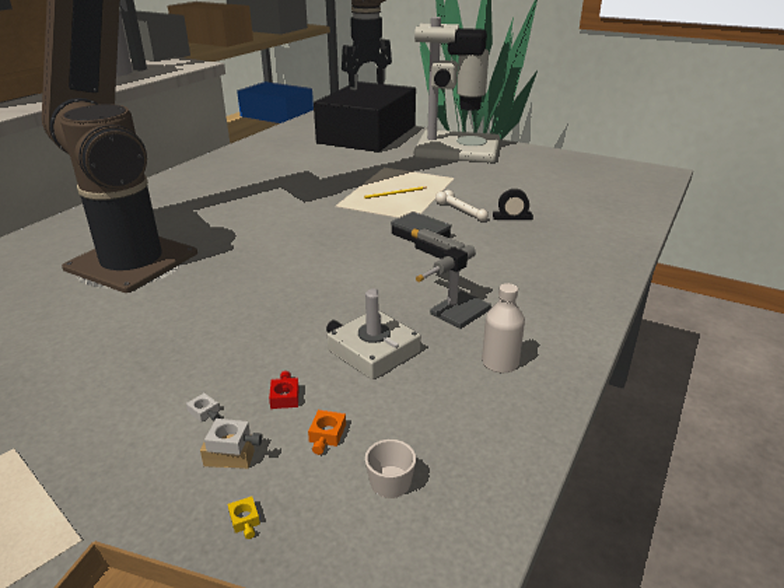

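View pics/side.png

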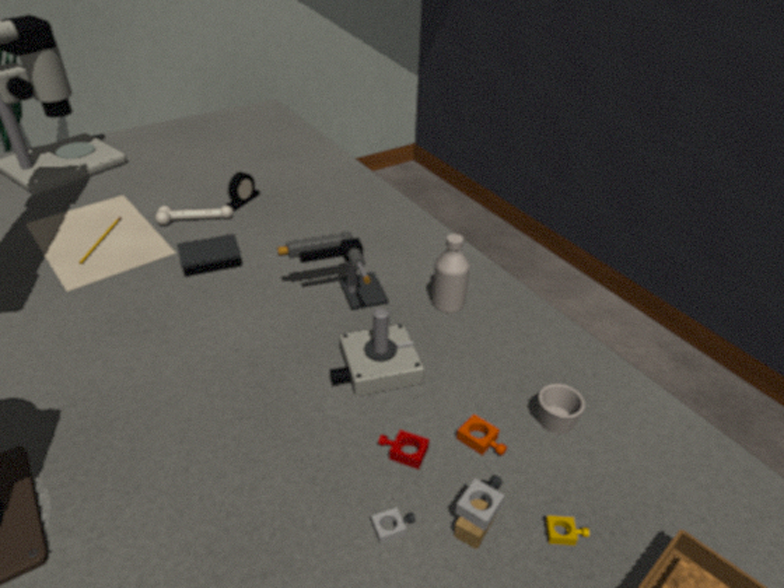

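Scene view (pixels at 1.4x): drive with spindle at (373,315) and rib at (392,342), gun at (440,250), bottle (503,330), pot (390,467). Candidates for the collar are small grey (203,405), larger grey on the plywood block (228,438), red, orange and yellow. The larger grey one on the block fits, being the larger of its colour and lying on the block. I'll measure and crop it.

```bash
cat > m.py <<'E'
from h import *
import pickle
S=pickle.load(open('scene.pkl','rb'));D=pickle.load(open('side.pkl','rb'))
save(S,'crop_collar',5,(125,265,255,345)) 
def roi(c,x0,y0,x1,y1,z0,z1,name):
    w=pts(c)[int(y0/1.4):int(y1/1.4),int(x0/1.4):int(x1/1.4)].reshape(-1,3)
    w=w[(w[:,2]>z0)&(w[:,2]<z1)]
    if len(w)<3: print(name,'few');return w
    r=cv2.minAreaRect(w[:,:2].astype(np.float32))
    print(name,len(w),'mean',w.mean(0).round(1),'rect',np.round(r[0],1),np.round(r[1],1),round(r[2],1),'zmed',np.median(w[:,2]).round(1)); return w
roi(S,325,280,430,380,30,38.5,'drive top');roi(D,335,310,425,395,30,38.5,'drive top D')
roi(S,355,280,390,330,60,125,'shaft');roi(D,365,300,395,350,60,125,'shaftD')
roi(S,395,220,480,300,86,120,'gun S');roi(D,270,225,375,300,86,120,'gun D')
roi(S,425,285,490,330,4,40,'gunfoot')
roi(S,200,410,250,455,45,56,'collar top S');roi(D,450,475,510,530,45,56,'collar top D')
roi(S,230,410,275,455,30,56,'screw S')
roi(S,480,280,530,375,5,160,'bottle');roi(S,360,435,420,500,5,60,'pot');roi(D,175,230,245,280,10,45,'box')
E
python3 m.py
```

```text
drive top 1099 mean [605.8 -37.2  35.3] rect [589.8 -22.8] [111.4 134.7] 73.1 zmed 35.5
drive top D 1372 mean [588.3 -34.2  35.5] rect [585.4 -22.1] [113.1 131.4] 73.6 zmed 35.6
shaft 234 mean [602.4 -32.5  90.7] rect [602.3 -27.9] [23.7 23.2] 49.8 zmed 91.3
shaftD 273 mean [591.8 -31.4  92.6] rect [593.6 -27.6] [19.6 24. ] 31.5 zmed 94.3
gun S 867 mean [629.3 164.3 105.5] rect [633.9 167.2] [109.5 181.9] 29.9 zmed 106.8
gun D 1029 mean [612.  171.  106.3] rect [626.5 167.3] [105.5 181.5] 30.6 zmed 107.6
gunfoot 642 mean [677.4 147.5  12.4] rect [675.8 152.5] [93.9 71.3] 75.1 zmed 11.4
collar top S 348 mean [ 556.2 -322.3   49.1] rect [ 555.7 -321.1] [45.1 43.5] 19.5 zmed 49.4
collar top D 469 mean [ 554.  -320.6   49.1] rect [ 561.4 -317.2] [66.7 40.4] 21.3 zmed 49.3
screw S 368 mean [ 574.3 -315.1   43.5] rect [ 574.6 -309.4] [40.4 46.5] 41.9 zmed 44.9
bottle 1460 mean [794.1  35.7  69.2] rect [748.8 102.7] [ 57.2 206.3] 36.7 zmed 70.8
pot 1123 mean [ 758.6 -254.2   28.5] rect [ 759.4 -255.5] [60.6 63.2] 29.6 zmed 29.9
box 918 mean [463.9 385.3  28.4] rect [467.1 396.1] [ 82.8 112.1] 78.4 zmed 31.1
```

```bash
python3 - <<'E'
from h import *
import pickle
S=pickle.load(open('scene.pkl','rb'));D=pickle.load(open('side.pkl','rb'))
a=S['color'][145:280,215:380,::-1];b=D['color'][150:290,185:320,::-1]
a=cv2.resize(a,(400,327),interpolation=2);b=cv2.resize(b,(390,404),interpolation=2)
o=np.zeros((404,790,3),np.uint8);o[:327,:400]=a;o[:,400:]=b
cv2.imwrite('pics/gd.png',o)
E
```

```text
(no output)
```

View pics/crop_collar.png

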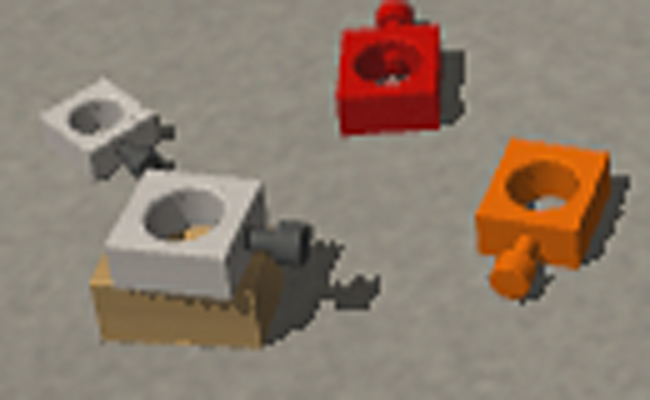

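View pics/gd.png

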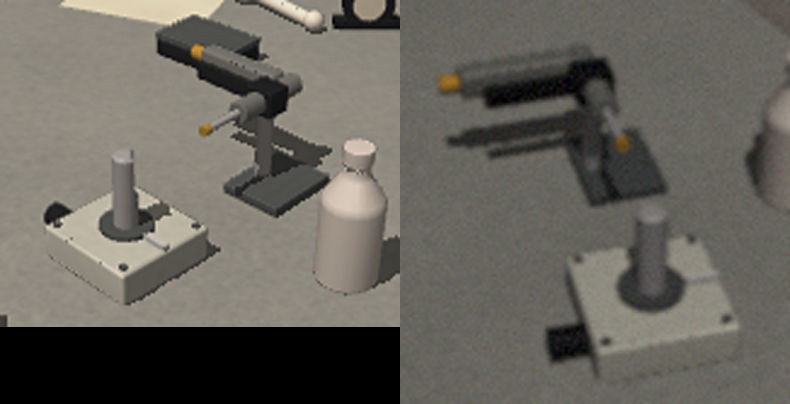

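The crop confirms it: the large grey collar at (190,215) sits on the plywood block, screw to the right at (290,240). The small grey one at (95,118) lies on the bench. In the gun picture, an orange nozzle tip at (205,130) points at the spindle, the grip runs to the upper left, and the rib is at (155,243).

```bash
python3 - <<'E'
from h import *
import pickle
S=pickle.load(open('scene.pkl','rb'));D=pickle.load(open('side.pkl','rb'))
for n,c,(x0,y0,x1,y1) in(('S',S,(280,155,345,215)),('D',D,(190,160,275,210))):
    w=pts(c);hsv=cv2.cvtColor(c['color'],cv2.COLOR_RGB2HSV);sub=np.zeros(hsv.shape[:2],bool);sub[y0:y1,x0:x1]=1
    m=sub&(hsv[...,1]>120)&(hsv[...,2]>80)
    nn,l,st,ce=cv2.connectedComponentsWithStats(m.astype(np.uint8))
    for i in range(1,nn):
        if st[i,4]>8: p=w[l==i];print(n,'orange',ce[i].round(0),st[i,4],np.nanmean(p,0).round(1))
    q=sub&(w[...,2]>86)&(w[...,2]<125)
    v=c['color'].max(2)
    for nm,mm in(('dark',q&(v<50)),('grey',q&(v>=60)&~m)):
        p=w[mm];r=cv2.minAreaRect(p[:,:2].astype(np.float32));print(n,nm,len(p),np.round(r[0],1),np.round(r[1],1),r[2],p[:,2].min().round(),p[:,2].max().round(), np.percentile(v[mm],[10,50,90]))
    # per-dir projection along u (to spindle)
for n,c,b in(('S',S,(235,200,305,270)),('D',D,(240,220,305,285))):
    w=pts(c);w=w[b[1]:b[3],b[0]:b[2]].reshape(-1,3)
    r=w[:,:2]-[592,-27]
    d=np.hypot(*r.T);k=w[(w[:,2]>38.7)&(w[:,2]<46)&(d>29)&(d<60)]
    print(n,'rib',len(k),k.mean(0).round(1));print(np.degrees(np.arctan2(*(k[:,:2].mean(0)-[592,-27])[::-1])))
    sh=w[w[:,2]>55];
    # circle fit of r=12 to shaft side
    from scipy.optimize import least_squares as L
    s=sh[sh[:,2]<111];f=L(lambda x:np.hypot(s[:,0]-x[0],s[:,1]-x[1])-12,[592,-27],loss='soft_l1');print('axis',f.x,f.cost/len(s),len(s))
    s=sh[sh[:,2]<69];f=L(lambda x:np.hypot(s[:,0]-x[0],s[:,1]-x[1])-12,[592,-27],loss='soft_l1');print('axis low',f.x,len(s))
E
```

```text
S orange [296. 166.] 23 [550.  213.1 103.3]
S orange [299. 198.] 19 [633.9  67.9 101.5]
S dark 326 [630.9 183.7] [ 63.6 110.1] 64.16304016113281 86.0 116.0 [20.5 29.  39. ]
S grey 456 [633.5 168. ] [109.4 177.8] 29.82294464111328 87.0 115.0 [ 78.5 106.5 127. ]
D orange [202. 178.] 38 [547.9 213.1 103.8]
D orange [262. 199.] 18 [628.7  68.3 101.7]
D dark 381 [607.5 171.4] [ 53.1 125.4] 61.103153228759766 87.0 117.0 [11. 21. 40.]
D grey 520 [626.1 168.5] [104.8 178.5] 30.24746322631836 88.0 116.0 [63. 80. 93.]
S rib 48 [628.  -31.8  40. ]
-7.591491864439785
axis [599.51520012 -24.71368944] 2.529032674507538 209
axis low [599.46206676 -24.66384942] 54
D rib 38 [623.5 -33.9  40.4]
-12.27590835855317
axis [596.50689389 -24.91674957] 0.3207469244226602 230
axis low [596.35788688 -25.12684952] 54
```

carry_out(deltas=[0,0,0,-3.6,-2.3,0,8.5,0,0,0,-3.6,-2.3,0,8.5,0,0,0,-3.6,-2.3,0,8.5,0,0,0,-3.6,-2.3,0,8.5,0,0,0,-3.6,-2.3,0,8.5])

```text
time: 0.6
tool_pos: [327.7, 487.3, 230.7]
tcp_rot: [[-0.961, 0.275, -0.001], [0.275, 0.961, -0.001], [0.0, -0.001, -1.0]]
ft_force: [0.3, 1.0, 0.5]
opening: 84.9
gripper_force: 0.0
```

carry_out(deltas=[0,0,0,-3.6,-2.3,0,8.5,0,0,0,-3.6,-2.3,0,8.5,0,0,0,-3.6,-2.3,0,8.5,0,0,0,-3.6,-2.3,0,8.5,0,0,0,-3.6,-2.3,0,8.5])

```text
time: 1.1
tool_pos: [469.1, 327.2, 230.8]
tcp_rot: [[-0.961, 0.275, -0.001], [0.275, 0.961, -0.0], [0.001, -0.0, -1.0]]
ft_force: [0.4, 0.6, 0.7]
opening: 85.1
gripper_force: 0.0
```

carry_out(deltas=[0,0,0,-3.6,-2.3,0,8.5,0,0,0,-3.6,-2.3,0,8.5,0,0,0,-3.6,-2.3,0,8.5,0,0,0,-3.6,-2.3,0,8.5,0,0,0,0,0,0,8.5])

```text
time: 1.6
tool_pos: [584.2, 196.6, 230.7]
tcp_rot: [[-0.96, 0.28, 0.0], [0.28, 0.96, -0.001], [-0.001, -0.001, -1.0]]
ft_force: [-0.8, 0.7, -0.1]
opening: 84.3
gripper_force: 0.0
```

```bash
python3 - <<'E'
from h import *
import pickle
s=manip.sense();print(s['time'],s['tool_pos'],s['ft_force'])
c=grab('wrist');pickle.dump(c,open('w1.pkl','wb'));save(c,'w1',1.3)
print(c['hand_eye'].round(2),c['camera_matrix'])
E
```

```text
1.6 [584.20116381 196.60747626 230.65169882] [-0.77778295  0.73844924 -0.10702972]
[[   0.      0.95    0.32   82.56]
 [   1.     -0.     -0.     -1.1 ]
 [   0.      0.32   -0.95 -143.27]
 [   0.      0.      0.      1.  ]] [[311.30474939   0.         282.53608897]
 [  0.         311.30474939 210.65900416]
 [  0.           0.           1.        ]]
```

View pics/w1.png

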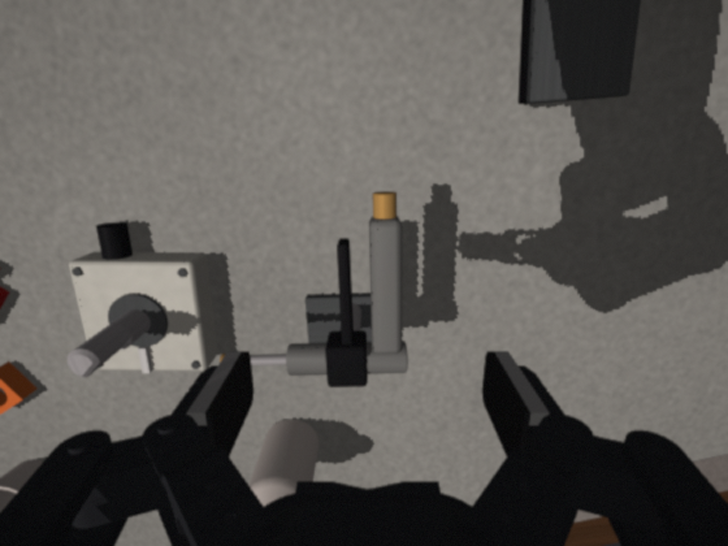

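The wrist view (1.3x) shows the grip as an upright grey bar from (386,350) to (384,218) with an orange end. The black trigger bar runs (345,335)-(344,240), and the barrel lies across at y≈360 with the nozzle at the left. The jaw axis already nearly matches.

```bash
python3 - <<'E'
from h import *
import pickle
c=pickle.load(open('w1.pkl','rb'))
w=pts(c);k=1/1.3
R=c['c2w'][:3,:3];s=manip.sense();Rt=np.array(s['tcp_rot']);t=s['tool_pos']
def tl(p):return (Rt.T@(p-t)).round(1)
for nm,u,v,h in(('grip L far',371,222,107),('grip R far',398,222,107),('grip L near',372,340,107),('grip R near',401,340,107),('grip far end',385,216,110),('trig far',343.5,240,110),('trig L',338.5,280,109),('trig R near',352,332,109),('barrelback',407,360,110),('barrel front',290,360,110)):
    p=ray(c,u*k,v*k,h);d=w[int(v*k),int(u*k)];print(nm,p.round(1),'tool',tl(p),'depthpt',d.round(1))
for u,v in((385,260),(385,320),(344,260),(346,310),(300,358),(380,360),(346,360),(384,205)):
    d=w[int(v*k),int(u*k)];print((u,v),d.round(1),tl(d))
E
```

```text
grip L far [555.6 206.2 107. ] tool [ 28.   -0.  123.5] depthpt [554.5 206.2 109. ]
grip R far [560.7 223.5 107. ] tool [ 27.9  18.  123.5] depthpt [559.2 223.5 110.5]
grip L near [640.1 182.6 107. ] tool [-59.7   0.9 123.4] depthpt [637.7 183.1 110.5]
grip R near [646.1 203.1 107. ] tool [-59.7  22.2 123.4] depthpt [643.6 203.  110.4]
grip far end [553.8 216.3 110. ] tool [ 32.5   9.1 120.5] depthpt [554.  216.2 108.1]
trig far [561.6 185.4 110. ] tool [ 16.4 -18.4 120.5] depthpt [563.6 183.8  97.9]
trig L [588.  173.4 109. ] tool [-12.3 -22.5 121.5] depthpt [587.6 173.2 108.9]
trig R near [628.8 170.8 109. ] tool [-52.2 -13.7 121.4] depthpt [627.5 170.5 110.6]
barrelback [661.7 203.3 110. ] tool [-74.7  26.8 120.4] depthpt [7.257e+02 1.971e+02 1.000e-01]
barrel front [637.5 120.2 110. ] tool [-74.7 -59.8 120.4] depthpt [635.7 121.1 111.6]
(385, 260) [580.8 208.5 113.8] [  4.5   9.2 116.7]
(385, 320) [623.9 196.6 113.8] [-40.3   9.8 116.7]
(344, 260) [573.9 181.3 110.4] [  3.5 -18.9 120.1]
(346, 310) [609.3 172.3 112.1] [-33.1 -17.7 118.3]
(300, 358) [637.  127.6 110.8] [-72.1 -52.9 119.6]
(380, 360) [653.7 184.5 112.3] [-72.3   6.4 118.1]
(346, 360) [644.9 161.5 115.9] [-70.2 -18.1 114.5]
(384, 205) [546.1 217.4 109.6] [ 40.2   8.1 120.9]
```

carry_out(deltas=[0,0,0,-1.3,0.6,3,8.5,0,0,0,0,0,4,8.5,0,0,0,0,0,4,8.5,0,0,0,0,0,4,8.5,0,0,0,0,0,0.1,8.5])

```text
time: 2.15
tool_pos: [589.6, 203.0, 73.0]
tcp_rot: [[-0.962, 0.274, -0.015], [0.274, 0.962, -0.002], [0.013, -0.006, -1.0]]
ft_force: [0.1, -0.8, -1.1]
opening: 84.9
gripper_force: 0.0
```

carry_out(deltas=[0,0,0,0,0,0,2.6,0,0,0,0,0,0,2.6,0,0,0,0,0,0,2.6,0,0,0,0,0,0,2.6,0,0,0,0,0,0,2.6], squeeze=40)

```text
time: 2.65
tool_pos: [596.5, 200.8, 84.6]
tcp_rot: [[-0.962, 0.275, 0.001], [0.275, 0.962, -0.005], [-0.002, -0.004, -1.0]]
ft_force: [-6.1, -7.3, 7.8]
opening: 31.4
gripper_force: 40.0
```

carry_out(deltas=[0,0,0,0,0,0,2.6,0,0,0,0,0,0,2.6,0,0,0,0,0,0,2.6])

```text
time: 2.95
tool_pos: [596.5, 200.8, 84.6]
tcp_rot: [[-0.962, 0.275, 0.001], [0.275, 0.962, -0.005], [-0.002, -0.004, -1.0]]
ft_force: [-6.0, -6.9, 7.3]
opening: 31.4
gripper_force: 40.0
```

carry_out(deltas=[0,0,0,0,0,0,8.5,0,0,0,0,0,0,8.5,0,0,0,0,0,0,8.5,0,0,0,0,0,0,8.5,0,0,0,0,0,0,8.5])

```text
time: 3.45
tool_pos: [596.6, 203.4, 81.7]
tcp_rot: [[-0.961, 0.275, 0.002], [0.275, 0.961, 0.001], [-0.002, 0.001, -1.0]]
ft_force: [0.6, -0.5, 0.5]
opening: 85.1
gripper_force: 0.0
```

carry_out(deltas=[0,0,0,0,0,0,8.5,0,0,0,0,0,-3,8.5,0,0,0,0,0,-4,8.5,0,0,0,0,0,-4,8.5,0,0,0,0,0,-4,8.5])

```text
time: 3.95
tool_pos: [595.5, 203.1, 231.8]
tcp_rot: [[-0.961, 0.275, -0.0], [0.275, 0.961, 0.0], [0.0, 0.0, -1.0]]
ft_force: [1.0, 0.2, -0.2]
opening: 85.0
gripper_force: 0.0
```

```bash
python3 - <<'E'
from h import *
import pickle
c=pickle.load(open('w1.pkl','rb'))
s=manip.sense();print(s['tool_pos'],s['tcp_rot'],s['time'])
c2=grab('wrist')
# released check: trigger left edge
p=np.array([588.,173.4,109]);print(proj(c,p),proj(c2,p));pickle.dump(c2,open('w2.pkl','wb'))
w=pts(c2);
t=w[(w[...,2]>104)&(w[...,2]<113)&(w[...,0]>570)&(w[...,0]<605)&(w[...,1]>165)&(w[...,1]<192)]
w1=pts(c);t1=w1[(w1[...,2]>104)&(w1[...,2]<113)&(w1[...,0]>570)&(w1[...,0]<605)&(w1[...,1]>165)&(w1[...,1]<192)]
print(t.mean(0),len(t),t1.mean(0),len(t1))
# drive from w1
R=c['c2w']
for q in(c,c2):
    w=pts(q);m=(w[...,2]>33)&(w[...,2]<38)&(abs(w[...,0]-598)<90)&(abs(w[...,1]+25)<90)&(q['color'].min(2)>70)
    print(m.sum(),cv2.minAreaRect(w[m][:,:2].astype(np.float32)))
E
```

```text
[595.54529778 203.07911222 231.80452203] [[-9.61469782e-01  2.74910544e-01 -2.26424180e-04]
 [ 2.74910519e-01  9.61469806e-01  1.33971948e-04]
 [ 2.54530314e-04  6.65635911e-05 -9.99999965e-01]] 3.95
(np.float64(260.3529561413429), np.float64(215.3716741964255)) (np.float64(249.5210469510146), np.float64(205.32916608238403))
[587.22133796 177.65404346 110.19451077] 365 [587.03994194 177.65307731 110.16778875] 352
5125 ((595.088623046875, -25.31915283203125), (110.57594299316406, 109.5998764038086), 73.6858901977539)
5223 ((595.5571899414062, -25.306007385253906), (109.20052337646484, 110.14563751220703), 73.6779556274414)
```

The trigger went home (31.4 mm) and is back at its released place. The drive centre is (595.3,-25.3), 110x110 mm, rib at -16.3°. Next I go above the spindle.

carry_out(deltas=[0,0,0,-1.3,-4.4,0,8.5,0,0,0,-1.3,-4.4,0,8.5,0,0,0,-1.3,-4.4,0.5,8.5,0,0,0,-1.3,-4.4,1,8.5,0,0,0,-1.1,-4.4,1.5,8.5])

```text
time: 4.5
tool_pos: [596.5, -27.6, 201.3]
tcp_rot: [[-0.962, 0.275, 0.003], [0.275, 0.962, -0.001], [-0.003, 0.0, -1.0]]
ft_force: [-0.0, -0.0, 0.7]
opening: 85.4
gripper_force: 0.0
```

carry_out(deltas=[0,0,0,0,0,0,8.5,0,0,0,0,0,0,8.5])

```text
time: 4.7
tool_pos: [595.5, -26.7, 199.7]
tcp_rot: [[-0.961, 0.277, -0.001], [0.277, 0.961, 0.001], [0.001, 0.0, -1.0]]
ft_force: [0.3, 0.8, 0.4]
opening: 85.0
gripper_force: 0.0
```

```bash
cat > flat.py <<'E'
from h import *
import sys
s=manip.sense();print(s['tool_pos'].round(1),s['joint_positions'].round(2))
c=grab('wrist')
o=np.array([595.3,-25.3]);u,v=proj(c,np.r_[o,115]);print('expect top',u,v)
u,v=int(u),int(v);save(c,sys.argv[1],4,(u-70,v-60,u+70,v+70))
w=pts(c);m=(abs(w[...,0]-o[0])<25)&(abs(w[...,1]-o[1])<25)&(w[...,2]>111)&(w[...,2]<120)
p=w[m];print(len(p),np.median(p[:,2]),cv2.minAreaRect(p[:,:2].astype(np.float32)),cv2.minEnclosingCircle(p[:,:2].astype(np.float32)))
a=p[:,:2].mean(0);print('centroid',a)
E
python3 flat.py top1
```

```text
[595.5 -26.7 199.7] [-0.22  0.14  1.8   0.    1.2  -1.51]
expect top 285.50608919767217 218.25079689143794
628 115.16535000796195 ((593.9060668945312, -26.472003936767578), (20.283212661743164, 23.93633270263672), 29.486663818359375) ((595.5555419921875, -25.63747215270996), 12.105646133422852)
centroid [593.63410194 -25.76846622]
```

View pics/top1.png

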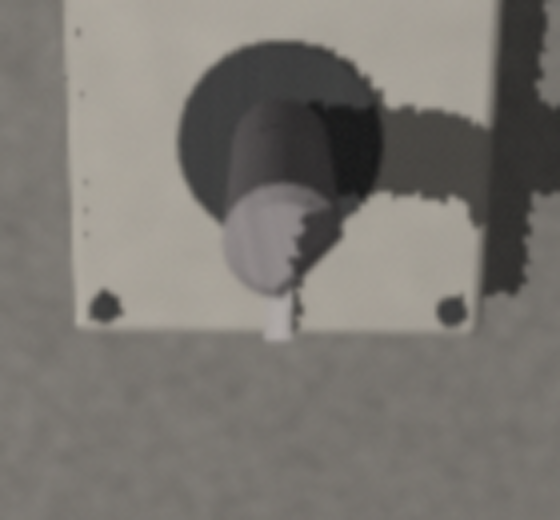

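The crop shows the shaft's top at (275,240), its flat facing lower right, and the rib below at (280,320). Flat normal ≈ 29.5°, i.e. 45.8° counter-clockwise of the rib. I turn the jaws onto it and descend.

carry_out(deltas=[0,0,0.15,0,0.1,0,6,0,0,0.15,0,0,0,6,0,0,0.15,0,0,0,6,0,0,0.15,0,0,0,6,0,0,0.15,0,0,0,6])

```text
time: 5.25
tool_pos: [596.7, -23.0, 201.2]
tcp_rot: [[-0.513, 0.858, 0.002], [0.858, 0.513, 0.0], [-0.001, 0.001, -1.0]]
ft_force: [-0.5, 0.4, -0.7]
opening: 59.7
gripper_force: 0.0
```

carry_out(deltas=[0,0,0.025,0,0,0,6,0,0,0,0,0,4,6,0,0,0,0,0,4,6,0,0,0,0,0,4,6,0,0,0,0,0,0,6])

```text
time: 5.75
tool_pos: [591.4, -22.9, 74.1]
tcp_rot: [[-0.497, 0.867, -0.012], [0.868, 0.497, 0.003], [0.009, -0.009, -1.0]]
ft_force: [-1.0, 0.2, 0.3]
opening: 59.9
gripper_force: 0.0
```

carry_out(deltas=[0,0,0,0,0,0,1.8,0,0,0,0,0,0,1.8,0,0,0,0,0,0,1.8,0,0,0,0,0,0,1.8,0,0,0,0,0,0,1.8], squeeze=60)

```text
time: 6.25
tool_pos: [596.2, -26.3, 84.0]
tcp_rot: [[-0.496, 0.868, -0.001], [0.868, 0.496, -0.003], [-0.002, -0.002, -1.0]]
ft_force: [-6.5, -3.2, 6.5]
opening: 19.0
gripper_force: 45.6
```

carry_out(deltas=[0,0,0,0,0,0,1.8,0,0,0.1,0,0,0,1.8,0,0,0.12,0,0,0,1.8,0,0,0.12,0,0,0,1.8,0,0,0.12,0,0,0,1.8])

```text
time: 6.75
tool_pos: [595.8, -25.6, 84.0]
tcp_rot: [[-0.054, 0.999, -0.002], [0.999, 0.054, -0.001], [-0.001, -0.002, -1.0]]
ft_force: [-7.9, -0.9, 7.0]
opening: 18.5
gripper_force: 45.8
```

carry_out(deltas=[0,0,0.12,0,0,0,1.8,0,0,0.12,0,0,0,1.8,0,0,0.1,0,0,0,1.8,0,0,0,0,0,0,1.8,0,0,0,0,0,0,1.8])

```text
time: 7.25
tool_pos: [595.7, -24.9, 83.9]
tcp_rot: [[0.279, 0.96, -0.002], [0.96, -0.279, 0.0], [-0.001, -0.002, -1.0]]
ft_force: [-7.3, 1.2, 7.9]
opening: 19.2
gripper_force: 45.7
```

```bash
python3 - <<'E'
from h import *
s=manip.sense();R=s['tcp_rot'];print(s['tool_pos'],np.degrees(np.arctan2(R[1,1],R[0,1])),s['ft_torque'],s['ft_force'],s['opening'],s['joint_positions'])
E
```

```text
[595.71394447 -24.87685361  83.93107342] -16.192845669231314 [ 0.12980226  1.38735252 -0.17027462] [-7.26880614  1.17567047  7.89481713] 19.157832676245537 [-2.11617500e-01  2.78916066e-01  1.87610960e+00 -4.66841575e-04
  9.88554150e-01  7.12575575e-02]
```

carry_out(deltas=[0,0,0,0,0,0,6,0,0,0,0,0,0,6,0,0,0,0,0,0,6,0,0,0,0,0,-4,6,0,0,0,0,0,-4,6])

```text
time: 7.75
tool_pos: [595.1, -24.9, 159.8]
tcp_rot: [[0.279, 0.96, -0.003], [0.96, -0.279, 0.001], [-0.0, -0.003, -1.0]]
ft_force: [0.8, -0.1, 0.6]
opening: 59.9
gripper_force: 0.0
```

carry_out(deltas=[0,0,0,0,0,-4,6,0,0,0,0,0,0,6,0,0,0,0,0,0,6])

```text
time: 8.05
tool_pos: [597.1, -25.2, 202.2]
tcp_rot: [[0.279, 0.96, 0.004], [0.96, -0.279, -0.001], [0.0, 0.004, -1.0]]
ft_force: [0.6, 0.4, -1.0]
opening: 59.9
gripper_force: 0.0
```

```bash
python3 flat.py top2; python3 - <<'E'
from h import *
import pickle
cs=grab('wrist');pickle.dump(cs,open('w3.pkl','wb'))
for c in(cs,):
    w=pts(c);m=(w[...,2]>33)&(w[...,2]<38)&(abs(w[...,0]-598)<90)&(abs(w[...,1]+25)<90)&(c['color'].min(2)>70);print(cv2.minAreaRect(w[m][:,:2].astype(np.float32)))
    m=(abs(w[...,0]-595)<25)&(abs(w[...,1]+25)<25)&(w[...,2]>113.5)&(w[...,2]<117)
    p=w[m][:,:2]-[595.5,-25.5]
    # width in direction th
    for th in range(-40,25,4):
        n=np.array([np.cos(np.radians(th)),np.sin(np.radians(th))]);q=p@n;print(th,np.percentile(q,[1,99]).round(1),end=' ')
S=pickle.load(open('w1.pkl','rb'))
E
```

```text
[597.1 -25.2 202.2] [-0.21  0.14  1.8   0.    1.19  0.07]
expect top 281.6956576481411 215.4510277943699
615 115.13031680395503 ((594.0590209960938, -24.666996002197266), (23.73973846435547, 19.05724334716797), 74.31072235107422) ((595.953369140625, -25.260122299194336), 11.987231254577637)
centroid [595.08672955 -24.08680109]
((596.0205688476562, -25.333999633789062), (108.60050201416016, 109.74382781982422), 73.19348907470703)
-40 [-10.5   8.9] -36 [-10.4   8.7] -32 [-10.4   8.3] -28 [-10.3   8. ] -24 [-10.3   7.8] -20 [-10.2   7.7] -16 [-10.1   7.7] -12 [-10.1   7.6] -8 [-10.1   8. ] -4 [-10.    8.2] 0 [-10.    8.5] 4 [-10.    8.9] 8 [-9.9  9.2] 12 [-9.9  9.6] 16 [-9.8  9.9] 20 [-9.7 10.3] 24 [-9.6 10.5]
```

View pics/top2.png

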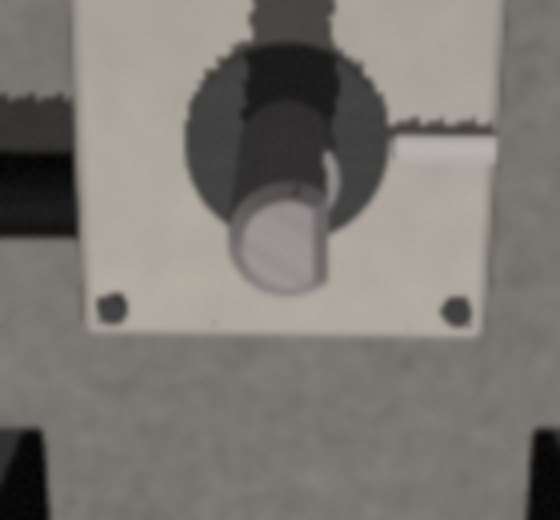

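The flat now faces right in line with the rib at (440,148): about -15.8° against -16.3°. Next, the collar.

carry_out(deltas=[0,0,0,-4.9,0.7,0,7,0,0,0,-4.9,0.7,0,7,0,0,0,-4.9,0.7,0,7,0,0,0,-4.9,0.7,0,7,0,0,0,-4.9,0.7,0,7])

```text
time: 8.65
tool_pos: [559.9, -271.2, 197.8]
tcp_rot: [[0.279, 0.96, -0.003], [0.96, -0.279, 0.002], [0.001, -0.004, -1.0]]
ft_force: [1.2, 1.0, 0.5]
opening: 70.1
gripper_force: 0.0
```

carry_out(deltas=[0,0,0,-4.9,0.8,0,8.5,0,0,0.15,0,0,0,8.5,0,0,0.15,0,0,0,8.5,0,0,0.15,0,0,0,8.5,0,0,0.15,0,0,0,8.5])

```text
time: 9.15
tool_pos: [554.2, -319.0, 197.5]
tcp_rot: [[0.777, 0.63, -0.004], [0.63, -0.777, 0.003], [-0.001, -0.005, -1.0]]
ft_force: [0.6, 0.1, -0.5]
opening: 85.0
gripper_force: 0.0
```

carry_out(deltas=[0,0,0.15,0,0,2,8.5,0,0,0.15,0,0,2,8.5,0,0,0.04,0,0,0,8.5,0,0,0,0,0,0,8.5,0,0,0,0,0,0,8.5])

```text
time: 9.65
tool_pos: [554.9, -319.1, 159.0]
tcp_rot: [[0.94, 0.342, -0.002], [0.342, -0.94, 0.001], [-0.001, -0.002, -1.0]]
ft_force: [-0.4, 0.5, -0.7]
opening: 85.2
gripper_force: 0.0
```

```bash
python3 - <<'E'
from h import *
import pickle
s=manip.sense();R=s['tcp_rot'];print(s['tool_pos'],'yaw y',np.degrees(np.arctan2(R[1,1],R[0,1])),s['joint_positions'].round(2))
c=grab('wrist');pickle.dump(c,open('w4.pkl','wb'));save(c,'w4',1.2)
w=pts(c);m=(w[...,2]>46)&(w[...,2]<53)&(abs(w[...,0]-556)<45)&(abs(w[...,1]+321)<45)&(c['color'].min(2)>60)
p=w[m][:,:2].astype(np.float32);r=cv2.minAreaRect(p);print(m.sum(),r,np.median(w[m][:,2]))
r0=np.array(r[0]);print('tool delta',(R.T@(np.r_[r0,0]-np.r_[s['tool_pos'][:2],0])).round(1))
q=(w[...,2]>31)&(w[...,2]<50)&(abs(w[...,0]-556)<70)&(abs(w[...,1]+321)<70)&(c['color'].max(2)<60)
d=w[q][:,:2]-r0;k=np.hypot(*d.T);d=d[(k>25)&(k<50)];print('screw',len(d),d.mean(0),np.degrees(np.arctan2(*d.mean(0)[::-1])))
E
```

```text
[ 554.88075569 -319.05253749  159.0269121 ] yaw y -70.01745963067845 [-0.68  0.28  1.73 -0.    1.14  0.54]
1733 ((560.6656494140625, -317.71368408203125), (64.56175231933594, 39.67927169799805), 21.579689025878906) 50.47701896224163
tool delta [ 5.9  0.7 -0. ]
screw 143 [27.73149912 12.71739594] 24.635729804661285
```

View pics/w4.png

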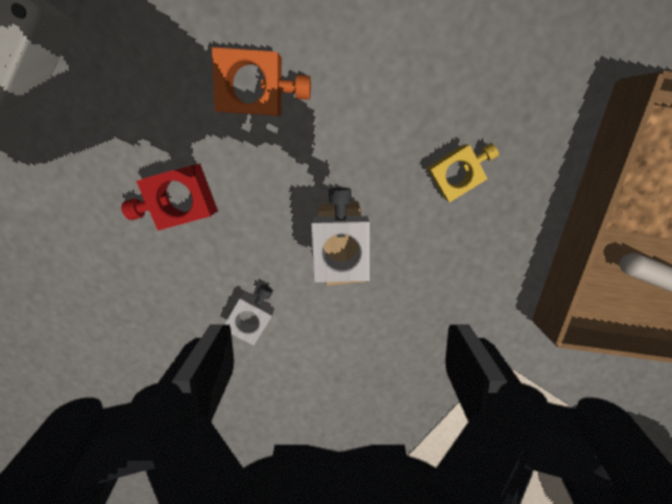

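The larger grey collar on the block is at (341,250), screw pointing up at (341,200), centred between the open fingers. The small grey one (250,315) is a decoy. I refine it without the screw.

```bash
python3 - <<'E'
from h import *
import pickle
c=pickle.load(open('w4.pkl','rb'));s=manip.sense();R=s['tcp_rot'];t=s['tool_pos']
m=(c['color'].min(2)>125);m[:170]=0;m[250:]=0;m[:,:245]=0;m[:,325:]=0
cn=max(cv2.findContours(m.astype(np.uint8),cv2.RETR_EXTERNAL,2)[0],key=cv2.contourArea)
P=np.array([ray(c,u,v,50)[:2] for u,v in cn[:,0]],np.float32);r=cv2.minAreaRect(P);print(len(cn),r)
hole=np.zeros_like(m,np.uint8);cv2.drawContours(hole,[cn],-1,1,-1);h=(hole>0)&~m;n,l,st,ce=cv2.connectedComponentsWithStats(h.astype(np.uint8));i=1+st[1:,4].argmax();print('hole',st[i],ce[i],ray(c,*ce[i],50))
for q in(r[0],ray(c,*ce[i],50)[:2]):print('tool delta',(R.T@np.r_[np.array(q)-t[:2],0]).round(1))
E
```

```text
12 ((550.9034423828125, -321.6263427734375), (44.56393814086914, 41.16069793701172), 21.498159408569336)
hole [269 195  32  31 801] [284.47440699 210.13982522] [ 551.42908188 -321.9646115    50.        ]
tool delta [-4.8  0.8  0. ]
tool delta [-4.4  1.3  0. ]
```

carry_out(deltas=[0,0,-0.026,-0.45,0.1,3,6.5,0,0,0,0,0,3.5,6.5,0,0,0,0,0,3.5,6.5,0,0,0,0,0,3,6.5,0,0,0,0,0,0.7,6.5])

```text
time: 10.2
tool_pos: [549.1, -320.0, 19.2]
tcp_rot: [[0.931, 0.366, -0.006], [0.366, -0.931, 0.005], [-0.004, -0.006, -1.0]]
ft_force: [-0.7, -0.0, -0.6]
opening: 64.8
gripper_force: 0.0
```

carry_out(deltas=[0,0,0,0,0,0,6.5,0,0,0,0,0,0,6.5])

```text
time: 10.4
tool_pos: [552.6, -322.8, 25.3]
tcp_rot: [[0.931, 0.365, 0.003], [0.365, -0.931, -0.002], [0.002, 0.003, -1.0]]
ft_force: [0.4, -0.7, -0.3]
opening: 64.7
gripper_force: 0.0
```

carry_out(deltas=[0,0,0,0,0,0,3.5,0,0,0,0,0,0,3.5,0,0,0,0,0,0,3.5,0,0,0,0,0,0,3.5,0,0,0,0,0,0,3.5], squeeze=60)

```text
time: 10.9
tool_pos: [552.8, -322.9, 25.9]
tcp_rot: [[0.931, 0.365, 0.003], [0.365, -0.931, -0.003], [0.002, 0.004, -1.0]]
ft_force: [-0.0, -0.2, 6.4]
opening: 38.8
gripper_force: 62.4
```

carry_out(deltas=[0,0,0,0,0,-1,3.5,0,0,0,0,0,-3,3.5,0,0,0,0,0,-4,3.5,0,0,0,0,0,-4,3.5,0,0,0,0,0,-4,3.5])

```text
time: 11.4
tool_pos: [550.7, -321.2, 184.5]
tcp_rot: [[0.931, 0.365, -0.001], [0.365, -0.931, 0.001], [-0.001, -0.001, -1.0]]
ft_force: [-0.2, -1.1, -1.3]
opening: 38.8
gripper_force: 61.6
```

carry_out(deltas=[0,0,0,0,0,0,3.5,0,0,0,0,0,0,3.5])

```text
time: 11.6
tool_pos: [551.6, -321.9, 184.7]
tcp_rot: [[0.931, 0.365, 0.002], [0.365, -0.931, -0.001], [0.001, 0.002, -1.0]]
ft_force: [-1.4, 0.2, -1.7]
opening: 39.0
gripper_force: 61.8
```

```bash
cat > held.py <<'E'
from h import *
def held():
    s=manip.sense();c=grab('wrist');H=c['hand_eye'];K=c['camera_matrix']
    z=c['range_z'];w=pts(dict(c,c2w=np.array(H)))  # tool coords
    m=(abs(w[...,0])<40)&(abs(w[...,1])<19)&(w[...,2]>-27)&(w[...,2]<-20)
    p=w[m];ok=c['color'].min(2)[m]>0
    return s,c,w,m
if __name__=='__main__':
    import pickle
    s,c,w,m=held();pickle.dump((s,c),open('held.pkl','wb'));R=s['tcp_rot']
    print(s['tool_pos'],'x yaw',np.degrees(np.arctan2(R[1,0],R[0,0])),s['opening'])
    p=w[m];print(len(p),'z med',np.median(p[:,2]),np.percentile(p,[1,99],axis=0).round(1),cv2.minAreaRect(p[:,:2].astype(np.float32)))
    A=np.c_[p[:,:2],np.ones(len(p))];print('tilt',np.linalg.lstsq(A,p[:,2],rcond=None)[0])
    # hole: pixels inside hull at that plane not in m
    hu=cv2.convexHull(np.argwhere(m)[:,::-1].astype(np.int32));f=np.zeros(m.shape,np.uint8);cv2.fillConvexPoly(f,hu,1)
    h=(f>0)&~m;n,l,st,ce=cv2.connectedComponentsWithStats(h.astype(np.uint8));i=1+st[1:,4].argmax();print('hole px',st[i],ce[i])
    zt=np.median(p[:,2])
    print('hole tool',ray(dict(c,c2w=np.array(c['hand_eye'])),*ce[i],zt))
    cn=max(cv2.findContours((l==i).astype(np.uint8),cv2.RETR_EXTERNAL,1)[0],key=cv2.contourArea)
    q=np.array([ray(dict(c,c2w=np.array(c['hand_eye'])),*x,zt)[:2] for x in cn[:,0]],np.float32);print('circle',cv2.minEnclosingCircle(q),cv2.fitEllipse(q))
    save(c,'held',1.4)
E
python3 held.py
```

```text
[ 551.57547429 -321.91700703  184.70256911] x yaw 21.42324845337159 38.98513079250895
5985 z med -24.548970128594902 [[-22.2 -18.7 -25.9]
 [ 39.1  18.7 -20.3]] ((8.3031005859375, -0.007907867431640625), (37.989437103271484, 63.38626480102539), 89.94706726074219)
tilt [ 2.33253654e-02  3.14699797e-03 -2.42816051e+01]
hole px [ 253  269   60   50 2220] [282.54369369 292.68378378]
hole tool [  1.76750853   0.04914015 -24.54897013]
circle ((1.6508655548095703, 0.030040008947253227), 13.16195011138916) ((1.4227280616760254, 0.07039320468902588), (23.93136978149414, 25.666404724121094), 2.8207552433013916)
```

View pics/held.png

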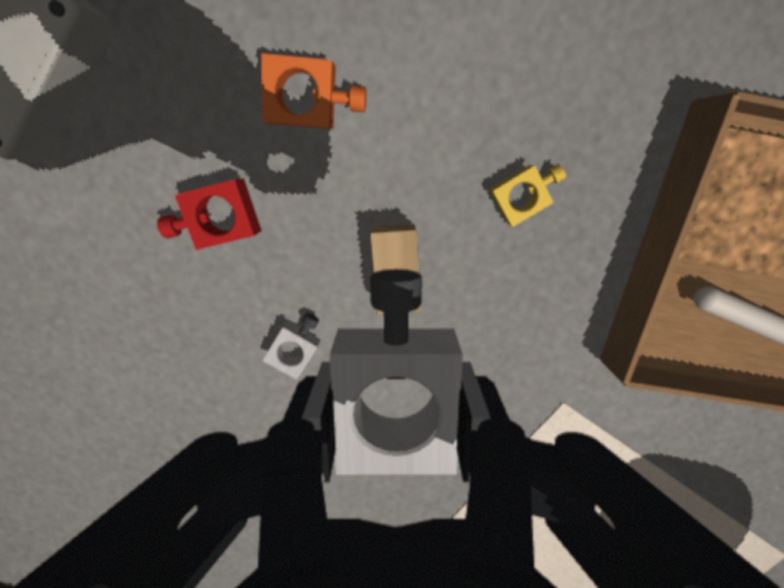

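The collar is held square; its bore is at (397,415) and the screw points up at (397,300).

```bash
python3 - <<'E'
from h import *
import pickle
s,c=pickle.load(open('held.pkl','rb'));C=dict(c,c2w=np.array(c['hand_eye']));w=pts(C)
m=(abs(w[...,1])>10)&(abs(w[...,1])<18)&(abs(w[...,0])<40)&(abs(w[...,2]+24.4)<1.3)
p=w[m];print(np.percentile(p[:,0],[.5,2,98,99.5]),np.median(p[:,2]))
g=c['color'].astype(int).sum(2)/3
for k in (265,283,300): pass
col=g[225:345,283];print([(225+i,int(v)) for i,v in enumerate(col)][::2])
for v in (251,338): print(v,ray(C,283,v,-24.4))
E
```

```text
[-22.5065712  -21.670941    21.42152213  21.7865836 ] -24.666871201024023
[(225, 31), (227, 32), (229, 30), (231, 31), (233, 31), (235, 31), (237, 30), (239, 32), (241, 31), (243, 31), (245, 34), (247, 58), (249, 65), (251, 67), (253, 76), (255, 79), (257, 79), (259, 80), (261, 78), (263, 79), (265, 79), (267, 77), (269, 53), (271, 113), (273, 132), (275, 135), (277, 135), (279, 134), (281, 129), (283, 131), (285, 134), (287, 131), (289, 132), (291, 130), (293, 129), (295, 130), (297, 124), (299, 81), (301, 68), (303, 68), (305, 67), (307, 65), (309, 65), (311, 66), (313, 66), (315, 64), (317, 64), (319, 65), (321, 71), (323, 112), (325, 140), (327, 179), (329, 180), (331, 180), (333, 179), (335, 180), (337, 177), (339, 140), (341, 130), (343, 129)]
251 [ 21.92004694   0.22965652 -24.4       ]
338 [-22.71332187   0.2755339  -24.4       ]
```

carry_out(deltas=[0,0,0,2.5,-4.3,0,3.5,0,0,0,2.5,-4.3,0,3.5,0,0,0,2.5,-4.3,0,3.5,0,0,0,2.5,-4.3,0,3.5,0,0,0,2.5,-4.3,0,3.5])

```text
time: 12.15
tool_pos: [587.5, -73.6, 180.2]
tcp_rot: [[0.931, 0.365, -0.005], [0.365, -0.931, 0.002], [-0.004, -0.003, -1.0]]
ft_force: [1.9, -0.2, -0.9]
opening: 39.2
gripper_force: 61.7
```

carry_out(deltas=[0,0,0,2.4,-4.5,0,3.5,0,0,0.15,0,0,0,3.5,0,0,0.15,0,0,0,3.5,0,0,0.15,0,0,0,3.5,0,0,0.15,0,0,0,3.5])

```text
time: 12.65
tool_pos: [593.2, -25.6, 180.0]
tcp_rot: [[0.973, -0.23, -0.006], [-0.23, -0.973, 0.001], [-0.006, 0.0, -1.0]]
ft_force: [-0.5, -1.0, -1.1]
opening: 38.8
gripper_force: 61.6
```

carry_out(deltas=[0,0,0.056,0,0,3,3.5,0,0,0,0,0,0,3.5,0,0,0,0,0,0,3.5,0,0,0,0,0,0,3.5,0,0,0,0,0,0,3.5])

```text
time: 13.15
tool_pos: [595.6, -26.5, 154.3]
tcp_rot: [[0.961, -0.278, 0.001], [-0.278, -0.961, -0.0], [0.001, -0.0, -1.0]]
ft_force: [0.9, 0.5, -1.5]
opening: 39.2
gripper_force: 61.6
```

```bash
cat > over.py <<'E'
from h import *
import sys
s=manip.sense();R=s['tcp_rot'];t=s['tool_pos'];print(t,np.degrees(np.arctan2(R[1,0],R[0,0])),s['ft_force'],s['ft_torque'],s['opening'])
d=np.array([595.7,-25.3]);print('tool delta to axis',(R.T@np.r_[d-t[:2],0]).round(1))
if len(sys.argv)>1:
    c=grab('wrist');save(c,sys.argv[1],3,(180,190,390,380));import pickle;pickle.dump((s,c),open(sys.argv[1]+'.pkl','wb'))
E
python3 over.py over1
python3 - <<'E'
from h import *
import pickle
S,c=pickle.load(open('over1.pkl','rb'))
w=pts(c);m=(w[...,2]>112)&(w[...,2]<118)&(abs(w[...,0]-595)<25)&(abs(w[...,1]+25)<25);print('top seen px',m.sum(), w[m].mean(0) if m.any() else '')
E
```

```text
[595.59895871 -26.48726179 154.31361444] -16.139380595393053 [ 0.91187501  0.51779597 -1.53099757] [-0.00271305 -0.00766206 -0.00036523] 39.22020122478083
tool delta to axis [-0.2 -1.2 -0. ]
top seen px 137 [601.86241495 -24.8775701  114.11169073]
```

carry_out(deltas=[0,0,0,0,-0.12,1.5,3.5,0,0,0,0,0,1.2,3.5,0,0,0,0,0,0.5,3.5,0,0,0,0,0,0,3.5,0,0,0,0,0,0,3.5])

```text
time: 13.7
tool_pos: [595.3, -25.2, 120.9]
tcp_rot: [[0.96, -0.278, -0.001], [-0.278, -0.96, 0.0], [-0.001, 0.0, -1.0]]
ft_force: [0.8, -0.3, -1.2]
opening: 39.0
gripper_force: 61.7
```

carry_out(deltas=[0,0,0,0,0,0,3.5,0,0,0,0,0,0,3.5])

```text
time: 13.9
tool_pos: [595.8, -25.3, 122.0]
tcp_rot: [[0.96, -0.279, 0.001], [-0.279, -0.96, -0.0], [0.001, -0.0, -1.0]]
ft_force: [0.8, 0.3, -1.5]
opening: 39.1
gripper_force: 61.7
```

```bash
python3 over.py over2
```

```text
[595.82352202 -25.30890821 121.98182275] -16.171706347703523 [ 0.76657453  0.29702924 -1.52654348] [ 0.03140261  0.01468972 -0.02118248] 39.10934556564385
tool delta to axis [-0.1  0.  -0. ]
```

View pics/over2.png

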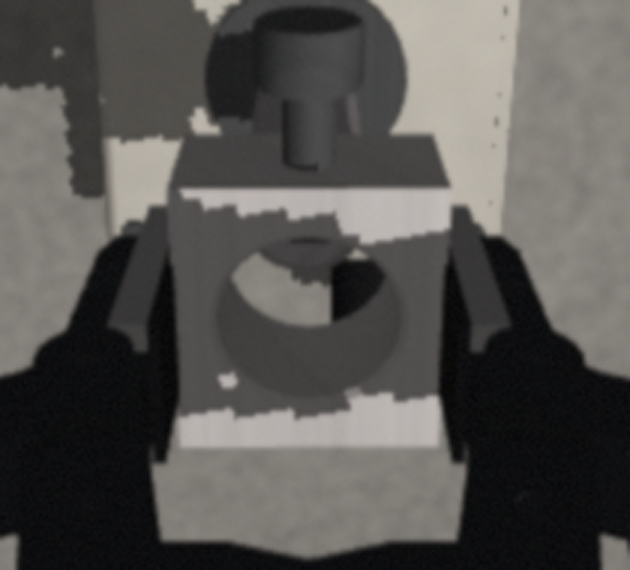

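The last view shows the bore over the shaft's top, with the screw up along the rib. Lowering gently, watching forces.

carry_out(deltas=[0,0,0,0,0,0.5,3.5,0,0,0,0,0,0.4,3.5,0,0,0,0,0,0.4,3.5,0,0,0,0,0,0.3,3.5,0,0,0,0,0,0,3.5])

```text
time: 14.45
tool_pos: [594.9, -25.1, 104.4]
tcp_rot: [[0.96, -0.279, -0.002], [-0.279, -0.96, 0.0], [-0.002, 0.0, -1.0]]
ft_force: [1.4, -0.3, -0.5]
opening: 38.8
gripper_force: 61.7
```

```bash
python3 over.py
```

```text
[594.85392621 -25.10406185 104.4098569 ] -16.17218870524421 [ 1.40142464 -0.31201169 -0.50185064] [-0.00086993  0.00364463  0.05997309] 38.791050781955526
tool delta to axis [ 0.9 -0.  -0. ]
```

carry_out(deltas=[0,0,0,0.05,0,0.3,3.5,0,0,0,0,0,0.3,3.5,0,0,0,0,0,0.3,3.5,0,0,0,0,0,0.3,3.5,0,0,0,0,0,0,3.5])

```text
time: 14.95
tool_pos: [595.4, -25.2, 92.6]
tcp_rot: [[0.96, -0.278, -0.001], [-0.278, -0.96, 0.0], [-0.001, 0.0, -1.0]]
ft_force: [-0.7, 1.0, -1.3]
opening: 38.7
gripper_force: 61.7
```

```bash
python3 over.py
```

```text
[595.43198666 -25.2323303   92.61659373] -16.166431522898936 [-0.69449921  0.97953992 -1.29637752] [ 0.01770957  0.01986853 -0.01547616] 38.73015884565878
tool delta to axis [ 0.3 -0.  -0. ]
```

Nose is past the top without contact. Down to mid-flat (TCP ≈ 78), then press along -x.

carry_out(deltas=[0,0,0,0,0,0.4,3.5,0,0,0,0,0,0.4,3.5,0,0,0,0,0,0.4,3.5,0,0,0,0,0,0.25,3.5,0,0,0,0,0,0,3.5])

```text
time: 15.45
tool_pos: [595.4, -25.2, 78.1]
tcp_rot: [[0.96, -0.278, -0.001], [-0.278, -0.96, 0.0], [-0.001, 0.0, -1.0]]
ft_force: [-0.1, -0.6, -0.7]
opening: 38.7
gripper_force: 61.7
```

carry_out(deltas=[0,0,0,-0.1,0,0,3.5,0,0,0,-0.1,0,0,3.5,0,0,0,0,0,0,3.5,0,0,0,0,0,0,3.5,0,0,0,0,0,0,3.5])

```text
time: 15.95
tool_pos: [594.8, -25.0, 79.3]
tcp_rot: [[0.96, -0.279, 0.002], [-0.279, -0.96, -0.001], [0.002, -0.0, -1.0]]
ft_force: [4.3, -1.5, -2.2]
opening: 39.0
gripper_force: 61.5
```

```bash
python3 over.py
```

```text
[594.76530569 -25.01787991  79.25071692] -16.175554149942762 [ 4.26927451 -1.53916754 -2.19364832] [-0.13817689 -0.59478431  0.01515468] 39.017199352314314
tool delta to axis [1. 0. 0.]
```

carry_out(deltas=[0,0,0,-0.1,0,0,3.5,0,0,0,-0.1,0,0.1,3.5,0,0,0,0,0,0,3.5,0,0,0,0,0,0,3.5,0,0,0,0,0,0,3.5])

```text
time: 16.45
tool_pos: [594.7, -25.0, 79.2]
tcp_rot: [[0.96, -0.279, 0.007], [-0.279, -0.96, -0.002], [0.008, -0.0, -1.0]]
ft_force: [7.5, -1.5, -3.7]
opening: 39.2
gripper_force: 61.4
```

carry_out(deltas=[0,0,0,0,0,0,3.5,0,0,0,0,0,0,3.5,0,0,0,0,0,0,3.5])

```text
time: 16.75
tool_pos: [594.8, -25.0, 79.2]
tcp_rot: [[0.96, -0.279, 0.008], [-0.279, -0.96, -0.002], [0.008, -0.0, -1.0]]
ft_force: [8.1, -2.4, -3.2]
opening: 38.8
gripper_force: 61.4
```

```bash
sed -i "s/save(c,'held',1.4)/pass/" held.py; python3 over.py; python3 held.py | head -5
```

```text
[594.77605681 -25.02722788  79.24196085] -16.183779736891875 [ 8.10189291 -2.39895612 -3.23895892] [-0.31486885 -1.2326599  -0.00276386] 38.84390533232469
tool delta to axis [1. 0. 0.]
[594.77605681 -25.02722788  79.24196085] x yaw -16.183779736891875 38.84390533232469
5552 z med -24.619653825301995 [[-21.9 -18.4 -26.4]
 [ 39.1  18.8 -20.3]] ((8.31549072265625, 0.017805099487304688), (37.95748519897461, 63.34623336791992), 89.97802734375)
tilt [ 3.33332026e-02  6.79998998e-03 -2.45131317e+01]
hole px [ 252  277   62   54 2521] [281.399048   303.21737406]
```

```bash
python3 -c "
from workcell import manip
print(manip.hand_in())"
```

```text
the job is handed in; nothing more can be done
None
```

I did all three steps and handed the job in at about 17 s: the gun's trigger was squeezed home and sprang back, the flat was turned to within about 1° of the rib, and the collar is still gripped about halfway up the flat with its screw nose pressed on it at about 8 N, tilted at most about 1°.

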